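# Sort the stray hardware into the parts trays

### The arm

A 6-joint arm with a two-finger parallel gripper is mounted at the origin on a cart in front of the work surface, level with it; the furniture and walls round the work are solid. World frame = base frame: x ahead of the robot, y to its left, z up, the work surface at z = 0. Lengths are in mm, angles in rad, forces in N, time in s.
With the tool pointing down it reaches from about 350 to 850 mm from the base axis. Payload 8.1 kg.
Tool frame: the origin (TCP) lies between the finger pads; the fingertips stand 22 mm ahead of it and the grasp point (between the pads) lies 3 mm ahead of it; z points along the fingers, y is the line along which they close (so a half turn about z gives the same grasp; the last joint's range is limited). The gripper opens to 93 mm and grips with 3 to 60 N. Pads are 15 mm wide; open, the fingers measure 128 mm over their backs; the gripper's body (75 mm by 188 mm) begins 65 mm behind the grasp point.
Start: joints at [-1.278, 0.13, 1.488, -0, 1.523, -0.085], TCP at [221.346, -557.684, 240.635] pointing down, gripper open.
Joint ranges: [-2.96, 2.96], [-0.89, 2.26], [0.02, 2.5], [-1.34, 4.48], [0, 2.73], [-2.66, 2.66]. Speed limits (rad/s): [2.39, 2.39, 2.79, 3.14, 3.14, 3.14].

### API

Orientations are given as a unit quaternion [w, x, y, z].
In Python, from rig import bot gives the robot as it stands.
- The arm moves only by the tool arm_command, never from a script. Its argument "motion" is one flat list of numbers, 5 for each row, row after row: the shift along the tool's x, y, z scaled (see below), then the turn about the tool's z scaled (see below), then the finger opening in mm, from 0 to 93. In form: [dx, dy, dz, twist, grip, dx, dy, dz, twist, grip, ...]. A call has exactly 10 rows; each row is the pose to reach, as a shift and turn from the pose commanded when the call began, along the tool's axes at that moment, turning the shorter way round; what a row does not reach only later rows make up. The controller multiplies each number of a shift by 0.75 m and each number of a turn by 360 degrees. A row lasts 1/12 s, in which the tool goes at most 41.7 mm and 7.16 degrees, less where a joint would pass 70% of its speed; a pose out of reach is approached as far as the arm can. A call with a number of a shift or a turn outside -1 to 1 is refused whole. A call with a gripper value outside its range is refused whole. The fingers move at their own pace and stop on an object; "squeeze" is the grip in N (left out, the last holds). Time passes only in rows, so rows that repeat a pose let the fingers close, or fill a call up. It gives the time, the measured TCP pose, the force, the opening and the grip force at its end, in the units of the state.
- bot.get_state(): the state, without advancing time (a new reading comes with each control period).
- bot.read_camera(name): name is "scene" or "top"; returns a dict with "pixels" (420x560x3 uint8, red, green, blue), "z_map" (420x560 float32, mm along the optical axis (not along the pixel's ray), 0 where there is no reading), "camera_matrix" (3x3 intrinsics, pixels), "position" and "attitude" of the camera in the world. Camera axes: x right, y down, z forward; pixel columns grow to the right and rows downward; lengths in mm; the calibration is good to about 2 mm. A picture is of the moment at which its call begins.
- bot.sign_off(): hands the job in; it is judged then, once.
Trained networks look in a picture, given as the dict that the camera call returned (one of the last four; its "shot" number tells which), for a name from the list of things; names that differ only in an ending like _2 or _b are one class to them, and where a whole thing is asked for, a point or a joint stands for the part that bears it (a point fixed in the world has none). Each returns a list of dicts, best first, with "conf" (0 to 1); they miss things now and then, are a little off and sometimes report something else, mostly with a low value. They report only what shows in the picture. A call takes as long as a camera call.
- bot.spot_in(picture, target): "rect" ([left, top, right, bottom] in pixels, round what is visible of it).
- bot.tip_of(picture, target): "uv" ([column, row] in pixels: a listed point, or the origin of a listed thing).
The state is a dict: "t": time; "qpos": joint angles; "qvel": joint speeds; "tau": joint torques, N m; "tcp_pos": TCP position; "tcp_rot": TCP orientation; "ft_force": force on the tool from outside, world axes, zero at the start; "moment": the same for the moment, N m; "gripper_width": finger opening in mm; "finger_force": force on a finger pad.
Only numpy, scipy, OpenCV 4.12 (cv2) and the standard library are available. Lean on these libraries where they do the work, as an engineer would, in place of code of your own. Each camera call takes 0.05 s, during which the arm holds its last target. There are 200 camera calls.

### The job

Tidy the front of the workbench: two bolts, a spanner and a wooden offcut are lying between you and the three grey trays. Put each of them in the tray that already holds one of its own kind, lying inside it and not propped over its wall, and leave what is already in the trays there. Do not disturb the tape measure, the roll of masking tape and the small paint tin beside the trays.

Things in the scene. Friction and masses are not known exactly. Their poses are not given: they have to be found in the camera images.
- bolt_a_centre (a point): first stray steel coach bolt with its nut, lying on the bench, 82 mm long, shank 12 mm thick, head and nut 22 mm across, 19 mm high. The point is at the middle of the bare shank between nut and head, about 10 mm above what it lies on; y runs along the bolt towards the head, z is up as it starts; 27 mm of shank is clear on each side of the point; about 0.11 kg
- bolt_b_centre (a point): second stray steel coach bolt with its nut, lying on the bench, 82 mm long, shank 12 mm thick, head and nut 22 mm across, 19 mm high. The point is at the middle of the bare shank between nut and head, about 10 mm above what it lies on; y runs along the bolt towards the head, z is up as it starts; 27 mm of shank is clear on each side of the point; about 0.11 kg
- bolt_a_head_end (a point): on the axis of the first stray bolt at its head end, 32 mm from bolt_a_centre and 4 mm from the tip
- bolt_a_thread_end (a point): on the axis of the first stray bolt at its thread end, 42 mm from bolt_a_centre and 4 mm from the tip
- bolt_b_head_end (a point): on the axis of the second stray bolt at its head end, 32 mm from bolt_b_centre and 4 mm from the tip
- bolt_b_thread_end (a point): on the axis of the second stray bolt at its thread end, 42 mm from bolt_b_centre and 4 mm from the tip
- spanner_centre (a point): stray steel combination spanner lying flat on the bench, 172 mm long, 26 mm wide at the ends, 5 mm thick, shank 11 mm wide. The point is at its middle, half-way up (2.5 mm); y runs along it towards the ring end, z is up as it starts; 0.08 kg
- spanner_ring_end (a point): middle of the ring end of the stray spanner, 80 mm from its centre and 6 mm from the tip
- spanner_open_end (a point): middle of the open-jaw end of the stray spanner, 80 mm from its centre and 6 mm from the tip
- offcut_centre (a point): stray plain timber offcut, 45 x 90 x 45 mm, lying on the bench. The point is at its centre (22.5 mm up); y runs along its 90 mm length, x across its 45 mm width, z up as it starts; about 0.09 kg
- bolt_tray: open grey plastic tray, 206 x 136 x 40 mm outside, walls and floor 3 mm (inside 200 x 130 mm, 37 mm deep), fixed to the bench; the tray that holds a coach bolt from the start. All three trays look alike and any of them can be left, middle or right. Origin under its centre on the bench top, x along its length (roughly away from the robot), y along its width, z up. The bolt in it lies across its far half (local x about 0.045 to 0.085), the near half is empty.
- spanner_tray: open grey plastic tray, 206 x 136 x 40 mm outside, walls and floor 3 mm (inside 200 x 130 mm, 37 mm deep), fixed to the bench; the tray that holds a combination spanner from the start. All three trays look alike and any of them can be left, middle or right. Origin under its centre on the bench top, x along its length (roughly away from the robot), y along its width, z up. The spanner in it lies lengthwise along its right wall (local y about -0.045); the rest is empty.
- wood_tray: open grey plastic tray, 206 x 136 x 40 mm outside, walls and floor 3 mm (inside 200 x 130 mm, 37 mm deep), fixed to the bench; the tray that holds a wooden block from the start. All three trays look alike and any of them can be left, middle or right. Origin under its centre on the bench top, x along its length (roughly away from the robot), y along its width, z up. The block in it lies across its far half (it covers local x from about 0.025 to 0.095); the near half is empty.
- sample_bolt_centre (a point): middle of the shank of the loose coach bolt that is already in the bolt tray, the same as the stray ones
- sample_spanner_centre (a point): middle of the spanner that is already in the spanner tray (it does not move), the same as the stray one, half-way up
- sample_wood_centre (a point): centre of the loose wooden block that is already in the wood tray, 60 x 105 x 30 mm, half-way up
- tape_measure_centre (a point): bystander: yellow pocket tape measure, 64 x 95 x 33 mm, left of the trays, half-way up
- masking_tape_centre (a point): bystander: cream roll of masking tape lying flat, 98 mm across, 25 mm high, right of the trays, half-way up
- paint_tin_centre (a point): bystander: small closed paint tin standing, 78 mm across, 77 mm high, right of the trays, half-way up

How it is judged (in metres and radians):
At the end, for the whole second after the job is handed in: Both ends of each bolt and of the spanner lie within the walls of the tray of their kind, bolts under 45 mm, spanner under 40 mm high; offcut centre within 80 mm lengthwise and 45 mm sideways of the wood tray's centre, under 65 mm; the tray's old bolt (45 mm) and old block (60 mm) still inside (x of bolt_a_head_end in the frame of bolt_tray between -0.1 and 0.1 m and y of bolt_a_head_end in the frame of bolt_tray between -0.065 and 0.065 m and z of bolt_a_head_end in the frame of bolt_tray between 0 and 0.045 m and x of bolt_a_thread_end in the frame of bolt_tray between -0.1 and 0.1 m and y of bolt_a_thread_end in the frame of bolt_tray between -0.065 and 0.065 m and z of bolt_a_thread_end in the frame of bolt_tray between 0 and 0.045 m and x of bolt_b_head_end in the frame of bolt_tray between -0.1 and 0.1 m and y of bolt_b_head_end in the frame of bolt_tray between -0.065 and 0.065 m and z of bolt_b_head_end in the frame of bolt_tray between 0 and 0.045 m and x of bolt_b_thread_end in the frame of bolt_tray between -0.1 and 0.1 m and y of bolt_b_thread_end in the frame of bolt_tray between -0.065 and 0.065 m and z of bolt_b_thread_end in the frame of bolt_tray between 0 and 0.045 m and x of sample_bolt_centre in the frame of bolt_tray between -0.1 and 0.1 m and y of sample_bolt_centre in the frame of bolt_tray between -0.065 and 0.065 m and z of sample_bolt_centre in the frame of bolt_tray between 0 and 0.045 m and x of spanner_ring_end in the frame of spanner_tray between -0.1 and 0.1 m and y of spanner_ring_end in the frame of spanner_tray between -0.065 and 0.065 m and z of spanner_ring_end in the frame of spanner_tray between 0 and 0.04 m and x of spanner_open_end in the frame of spanner_tray between -0.1 and 0.1 m and y of spanner_open_end in the frame of spanner_tray between -0.065 and 0.065 m and z of spanner_open_end in the frame of spanner_tray between 0 and 0.04 m and x of offcut_centre in the frame of wood_tray between -0.08 and 0.08 m and y of offcut_centre in the frame of wood_tray between -0.045 and 0.045 m and z of offcut_centre in the frame of wood_tray between 0 and 0.065 m and x of sample_wood_centre in the frame of wood_tray between -0.1 and 0.1 m and y of sample_wood_centre in the frame of wood_tray between -0.065 and 0.065 m and z of sample_wood_centre in the frame of wood_tray between 0 and 0.06 m); the robot touches nothing.
It fails at once if the tape measure is moved by more than 30 mm (distance of tape_measure_centre from where it was at the start of the episode above 0.03 m).
It fails at once if the masking tape is moved by more than 30 mm (distance of masking_tape_centre from where it was at the start of the episode above 0.03 m).
It fails at once if the paint tin is moved by more than 30 mm (distance of paint_tin_centre from where it was at the start of the episode above 0.03 m).
It also fails if it takes over 72 s, if anything falls off the work surface, if the arm or the gripper's body presses on something with over 40 N, if the wrist force passes 120 N, or if a joint passes its speed limit or range.

## Working session

There is one attempt and no reset: what is moved stays moved. The work goes in short steps, Python scripts to look and compute and a tool call to move; the robot and the scene stay as the last step left them, time stands still between calls to the robot, and variables do not carry over. Pictures are saved under pics/ and viewed, at most 10 in all, crops included, and the job is handed in when it is done.

Besides the shell and the picture viewer there is one more tool, called after "Call:" as name(argument=value, ...) on one line, values as JSON. arm_command: Moves the arm, as the interface text tells. Its arguments: {"type":"object","properties":{"motion":{"type":"array","items":{"type":"number"}},"squeeze":{"type":"number"}},"required":["motion"]}

```bash
mkdir -p pics
cat > h.py <<'E'
import numpy as np, cv2
from rig import bot
from scipy.spatial.transform import Rotation as R
def q2R(q): return R.from_quat([q[1],q[2],q[3],q[0]])
def world(p,u,v,z=None):
    K=np.array(p["camera_matrix"]);a=np.array(p["attitude"]);A=a if a.shape==(3,3) else q2R(a).as_matrix()
    d=A@np.array([(u-K[0,2])/K[0,0],(v-K[1,2])/K[1,1],1.]);c=np.array(p["position"],float)
    if z is None:
        s=p["z_map"][int(round(v)),int(round(u))]
    else: s=(z-c[2])/d[2]
    return c+s*d
def save(p,n): cv2.imwrite(f"pics/{n}.png",p["pixels"][:,:,::-1])
E
python3 - <<'E'
from h import *
s=bot.get_state();print({k:np.round(s[k],3) for k in("t","tcp_pos","tcp_rot","gripper_width")})
Z=dict(bolt_a_centre=10,bolt_a_head_end=10,bolt_a_thread_end=10,spanner_centre=3,spanner_ring_end=3,spanner_open_end=3,offcut_centre=22,bolt_tray=0,spanner_tray=0,wood_tray=0,sample_bolt_centre=13,sample_spanner_centre=6,sample_wood_centre=18,tape_measure_centre=16,masking_tape_centre=12,paint_tin_centre=38)
for n in("top","scene"):
    p=bot.read_camera(n);save(p,n+"0");print(n,p["position"],p["attitude"])
    for t,z in Z.items():
        for r in bot.tip_of(p,t)[:4]:
            if r["conf"]>.2: print(t,round(r["conf"],2),np.round(r["uv"]),np.round(world(p,*r["uv"],z))[:2])
E
```

```text
{'t': np.float64(0.0), 'tcp_pos': array([ 221.174, -557.18 ,  239.612]), 'tcp_rot': array([-0.001,  0.982,  0.188, -0.   ]), 'gripper_width': np.float64(92.885)}
top [ 331.85001587  -12.92226053 1414.33216451] [-0.05086888  0.71087783 -0.6988235   0.06091612]
bolt_a_centre 0.69 [229. 250.] [420. 128.]
bolt_a_head_end 0.53 [219. 245.] [433. 158.]
bolt_a_head_end 0.3 [425. 205.] [ 561. -436.]
bolt_a_thread_end 0.63 [246. 256.] [404.  81.]
spanner_centre 0.52 [309. 246.] [ 434. -100.]
spanner_open_end 0.67 [389. 258.] [ 406. -330.]
spanner_open_end 0.64 [336. 244.] [ 444. -177.]
offcut_centre 0.82 [172. 245.] [431. 288.]
bolt_tray 0.67 [282. 190.] [600. -18.]
spanner_tray 0.97 [356. 185.] [ 618. -237.]
wood_tray 0.6 [216. 183.] [617. 174.]
sample_bolt_centre 0.42 [276. 164.] [672.  -2.]
sample_spanner_centre 0.63 [373. 184.] [ 620. -286.]
sample_spanner_centre 0.42 [422. 204.] [ 565. -429.]
sample_wood_centre 0.96 [220. 163.] [672. 163.]
tape_measure_centre 0.81 [137. 211.] [526. 394.]
masking_tape_centre 0.57 [425. 204.] [ 564. -436.]
paint_tin_centre 0.94 [427. 158.] [ 692. -438.]
sce
[... 213 characters left out ...]
.] [437. 167.]
bolt_a_thread_end 0.49 [286. 263.] [408.  90.]
spanner_centre 0.44 [322. 237.] [443. -93.]
spanner_ring_end 0.53 [313. 246.] [425. -38.]
spanner_open_end 0.48 [342. 229.] [ 436. -176.]
offcut_centre 0.72 [224. 290.] [415. 307.]
bolt_tray 0.74 [272. 227.] [593. -11.]
spanner_tray 0.87 [318. 202.] [ 609. -235.]
spanner_tray 0.62 [310. 247.] [430. -29.]
wood_tray 0.96 [221. 243.] [629. 170.]
sample_bolt_centre 0.51 [258. 212.] [677. -19.]
sample_spanner_centre 0.53 [324. 194.] [ 629. -283.]
sample_wood_centre 0.81 [214. 232.] [673. 167.]
tape_measure_centre 0.68 [181. 286.] [513. 384.]
paint_tin_centre 0.64 [341. 169.] [ 685. -426.]
paint_tin_centre 0.24 [325. 194.] [ 588. -248.]
```

Run:
```python
from h import *
im=cv2.imread("pics/top0.png")[140:280,115:465];cv2.imwrite("pics/topc.png",cv2.resize(im,(798,319),interpolation=3))
im=im[80:135,30:300];cv2.imwrite("pics/topd.png",cv2.resize(im,(800,163),interpolation=3))
```

```text
(no output)
```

View pics/topc.png

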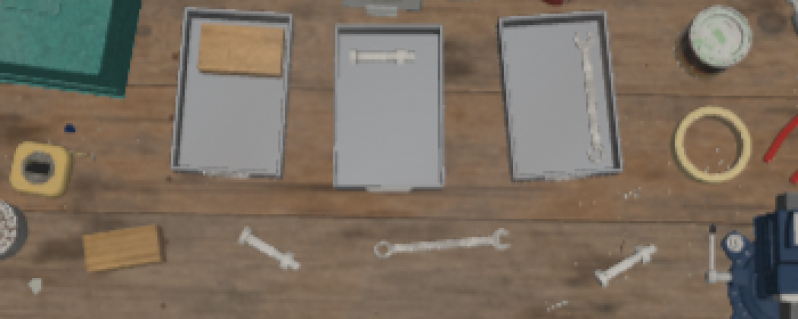

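View pics/scene0.png

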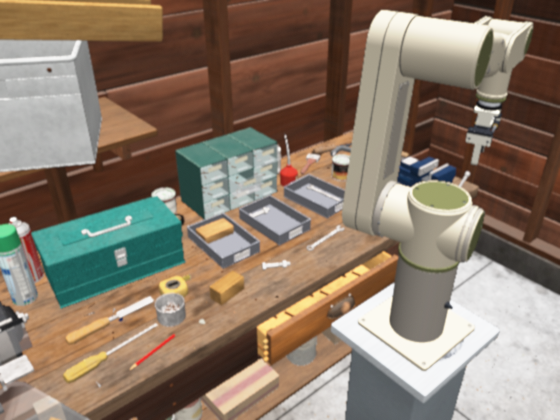

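The top crop shows the wood tray on the left, the bolt tray in the middle and the spanner tray on the right. Along the front, in crop pixels, are the offcut (122,248), bolt A (269,249), spanner (440,244) and bolt B (626,265). A vise stands to the right of bolt B at about (750,260). The scene view agrees.

Run:
```python
from h import *
p=bot.read_camera("top");im=p["pixels"];hsv=cv2.cvtColor(im,cv2.COLOR_RGB2HSV)
def seg(name,c,half,z,mask):
    u,v=c;m=np.zeros(mask.shape,np.uint8);m[v-half[1]:v+half[1],u-half[0]:u+half[0]]=1
    m=(m&mask).astype(np.uint8);n,l,st,ce=cv2.connectedComponentsWithStats(m);i=1+np.argmax(st[1:,4]);vs,us=np.nonzero(l==i)
    P=np.array([world(p,a,b,z)[:2] for a,b in zip(us,vs)]).astype(np.float32)
    (cx,cy),sz,an=cv2.minAreaRect(P);b=cv2.boxPoints(((cx,cy),sz,an))
    e=b[1]-b[0];f=b[2]-b[1];L=e if np.hypot(*e)>np.hypot(*f) else f
    print(name,len(us),np.round([cx,cy]),"mean",np.round(P.mean(0)),"size",np.round(sz),"axis deg",round(np.degrees(np.arctan2(L[1],L[0]))%180,1))
metal=((hsv[...,1]<60)&(hsv[...,2]>120)).astype(np.uint8)
seg("boltA",(233,249),(20,16),8,metal);seg("boltB",(389,256),(18,14),8,metal);seg("spanner",(308,247),(36,12),5,metal)
zm=p["z_map"];H=np.zeros(zm.shape)
K=np.array(p["camera_matrix"]);A=np.array(p["attitude"]);A=q2R(A).as_matrix() if A.shape!=(3,3) else A
uu,vv=np.meshgrid(np.arange(560),np.arange(420));D=np.stack([(uu-K[0,2])/K[0,0],(vv-K[1,2])/K[1,1],np.ones_like(uu)],-1)*zm[...,None]
W=D@A.T+np.array(p["position"]);H=W[...,2]
seg("offcut",(168,248),(26,20),45,((H>25)&(H<70)).astype(np.uint8))
for n,c,h in(("wood",(216,180),(34,45)),("bolt",(286,186),(32,42)),("span",(361,182),(34,43))):
    seg("tray "+n,c,h,40,((H>28)&(H<55)).astype(np.uint8))
# obstacles tall in front area
for n,a,b in(("vise",slice(210,280),slice(425,470)),("boltA H",slice(240,260),slice(215,250)),("behind",slice(100,150),slice(190,400))):
    Q=W[a,b].reshape(-1,3);Q=Q[(Q[:,2]>60)&(zm[a,b].ravel()>0)]
    if len(Q):print(n,np.round(Q.min(0)),np.round(Q.max(0)))
print("bench",np.median(H[262:268,250:350]))
for t,z in(("bolt_a_head_end",10),("bolt_a_thread_end",10),("bolt_a_centre",10)):
    for r in bot.tip_of(p,t): print(t,round(r["conf"],2),np.round(world(p,*r["uv"],z))[:2])
```

```text
boltA 179 [421. 117.] mean [422. 118.] size [86. 24.] axis deg 60.8
boltB 163 [ 413. -331.] mean [ 413. -332.] size [25. 83.] axis deg 119.3
spanner 302 [434. -99.] mean [ 433. -102.] size [ 26. 171.] axis deg 95.3
offcut 559 [420. 293.] mean [420. 293.] size [47. 93.] axis deg 99.2
tray wood 730 [673. 160.] mean [673. 160.] size [105.  61.] axis deg 87.5
tray bolt 497 [604. -28.] mean [605. -26.] size [210. 138.] axis deg 1.4
tray span 512 [ 622. -243.] mean [ 625. -246.] size [211. 139.] axis deg 5.3
vise [ 348. -531.   60.] [ 496. -468.  161.]
behind [ 706. -272.   60.] [814. 137. 209.]
bench 0.9757678786850192
bolt_a_head_end 0.44 [431. 153.]
bolt_a_thread_end 0.51 [396.  88.]
bolt_a_centre 0.52 [414. 126.]
bolt_a_centre 0.22 [665. 162.]
```

```bash
cat > plan.py <<'E'
import sys
from h import *
def plan(T):
    s=bot.get_state();Rm=q2R(s["tcp_rot"]).as_matrix();P=np.array(s["tcp_pos"]);psi=np.degrees(np.arctan2(Rm[1,0],Rm[0,0]))
    print("t",round(s["t"],2),"at",np.round(P,1),"psi",round(psi,2),"w",round(s["gripper_width"],1),"f",np.round(s["finger_force"],1),"ft",np.round(s["ft_force"],1),"tiltz",np.round(Rm[:2,2],4))
    for t in T:
        d=Rm.T@(np.array(t[:3])-P)/750;a=-(((t[3]-psi)+180)%360-180)/360
        print(t,"->",*np.round([*d,a],4))
plan([list(map(float,a.split(","))) for a in sys.argv[1:]])
E
python3 plan.py 413,-331,240,119.3 413,-331,60,119.3
```

```text
t 1.9 at [ 221.4 -557.7  240.6] psi 21.65 w 93.1 f 0.0 ft [0.3 0.9 0.2] tiltz [ 0. -0.]
[413.0, -331.0, 240.0, 119.3] -> 0.349 -0.1867 0.0009 -0.2713
[413.0, -331.0, 60.0, 119.3] -> 0.349 -0.1867 0.2409 -0.2713
```

Call:
arm_command(motion=[0.349,-0.187,0,-0.271,50,0.349,-0.187,0,-0.271,50,0.349,-0.187,0,-0.271,50,0.349,-0.187,0,-0.271,50,0.349,-0.187,0,-0.271,50,0.349,-0.187,0,-0.271,50,0.349,-0.187,0,-0.271,50,0.349,-0.187,0.08,-0.271,50,0.349,-0.187,0.12,-0.271,50,0.349,-0.187,0.16,-0.271,50], squeeze=25)

```text
t: 2.73
tcp_pos: [413.9, -329.7, 119.5]
tcp_rot: [0.001, 0.683, 0.73, 0.0]
ft_force: [-0.5, -0.2, -0.8]
gripper_width: 49.9
finger_force: 0.0
```

```bash
python3 plan.py 413,-331,60,119.3 413,-331,25,119.3
```

```text
t 2.73 at [ 413.9 -329.7  119.5] psi 93.77 w 49.9 f 0.0 ft [-0.5 -0.2 -0.8] tiltz [ 0.0012 -0.0012]
[413.0, -331.0, 60.0, 119.3] -> -0.0015 -0.0014 0.0794 -0.0709
[413.0, -331.0, 25.0, 119.3] -> -0.0015 -0.0015 0.126 -0.0709
```

Call:
arm_command(motion=[-0.001,-0.001,0.02,-0.071,50,-0.001,-0.001,0.04,-0.071,50,-0.001,-0.001,0.06,-0.071,50,-0.001,-0.001,0.08,-0.071,50,-0.001,-0.001,0.1,-0.071,50,-0.001,-0.001,0.12,-0.071,50,-0.001,-0.001,0.126,-0.071,50,-0.001,-0.001,0.126,-0.071,50,-0.001,-0.001,0.126,-0.071,0,-0.001,-0.001,0.126,-0.071,0])

```text
t: 3.57
tcp_pos: [412.8, -332.2, 27.3]
tcp_rot: [0.001, 0.509, 0.861, -0.0]
ft_force: [-0.3, 0.0, -0.3]
gripper_width: 40.9
finger_force: 0.0
```

Call:
arm_command(motion=[0,0,0,0,0,0,0,0,0,0,0,0,0,0,0,0,0,0,0,0,0,0,-0.03,0,0,0,0,-0.06,0,0,0,0,-0.09,0,0,0,0,-0.12,0,0,0,0,-0.15,0,0,0,0,-0.15,0,0])

```text
t: 4.4
tcp_pos: [414.3, -333.6, 143.9]
tcp_rot: [0.004, 0.509, 0.861, -0.001]
ft_force: [0.2, 0.3, -0.2]
gripper_width: 11.3
finger_force: 24.9
```

```bash
python3 plan.py 594,-27,137,91.4 594,-27,32,91.4
python3 - <<'E'
from h import *
p=bot.read_camera("top");im=p["pixels"][150:280,180:440];cv2.imwrite("pics/b1.png",cv2.resize(im[:,:,::-1],(780,390),interpolation=3))
E
```

```text
t 4.4 at [ 414.3 -333.6  143.9] psi 118.83 w 11.3 f 24.9 ft [ 0.2  0.3 -0.2] tiltz [ 0.0055 -0.0054]
[594.0, -27.0, 137.0, 91.4] -> 0.2427 0.407 0.0084 0.0762
[594.0, -27.0, 32.0, 91.4] -> 0.2437 0.4067 0.1484 0.0762
```

Call:
arm_command(motion=[0.243,0.407,0.01,0.076,0,0.243,0.407,0.01,0.076,0,0.243,0.407,0.01,0.076,0,0.243,0.407,0.01,0.076,0,0.243,0.407,0.01,0.076,0,0.243,0.407,0.01,0.076,0,0.243,0.407,0.01,0.076,0,0.243,0.407,0.01,0.076,0,0.243,0.407,0.01,0.076,0,0.243,0.407,0.01,0.076,0])

```text
t: 5.28
tcp_pos: [593.0, -18.3, 128.9]
tcp_rot: [-0.001, 0.696, 0.718, 0.001]
ft_force: [0.1, -0.6, -0.7]
gripper_width: 11.0
finger_force: 24.9
```

```bash
python3 plan.py 594,-27,31.5,91.4
```

```text
t 5.28 at [593.  -18.3 128.9] psi 91.74 w 11.0 f 24.9 ft [ 0.1 -0.6 -0.7] tiltz [-0.0011  0.0028]
[594.0, -27.0, 31.5, 91.4] -> -0.012 0.0011 0.1299 0.0009
```

Call:
arm_command(motion=[-0.008,0,0.04,0,0,-0.008,0,0.08,0,0,-0.008,0,0.11,0,0,-0.008,0,0.125,0,0,-0.008,0,0.129,0,0,-0.008,0,0.129,0,0,-0.008,0,0.129,0,0,-0.008,0,0.129,0,26,-0.008,0,0.129,0,26,-0.008,0,0.129,0,26])

```text
t: 6.12
tcp_pos: [592.3, -30.8, 34.8]
tcp_rot: [0.0, 0.698, 0.716, 0.0]
ft_force: [-0.3, -0.5, 0.8]
gripper_width: 24.3
finger_force: 0.0
```

```bash
python3 plan.py 594,-27,140,91.4 434,-99,140,95.3
```

```text
t 6.12 at [592.3 -30.8  34.8] psi 91.46 w 24.3 f 0.0 ft [-0.3 -0.5  0.8] tiltz [ 0.0009 -0.0001]
[594.0, -27.0, 140.0, 91.4] -> 0.005 0.0026 -0.1402 0.0002
[434.0, -99.0, 140.0, 95.3] -> -0.0855 -0.2131 -0.1404 -0.0107
```

Call:
arm_command(motion=[0,0,-0.055,0,26,0,0,-0.1,0,26,-0.02,-0.06,-0.1,0,40,-0.086,-0.213,-0.1,-0.011,40,-0.086,-0.213,-0.1,-0.011,40,-0.086,-0.213,-0.1,-0.011,40,-0.086,-0.213,-0.1,-0.011,40,-0.086,-0.213,-0.06,-0.011,40,-0.086,-0.213,-0.03,-0.011,40,-0.086,-0.213,-0.03,-0.011,40])

```text
t: 6.95
tcp_pos: [431.0, -98.6, 53.4]
tcp_rot: [-0.002, 0.673, 0.74, -0.001]
ft_force: [-1.0, 1.0, 0.5]
gripper_width: 40.2
finger_force: 0.0
```

```bash
python3 plan.py 434,-99,23.5,95.3
python3 - <<'E'
from h import *
p=bot.read_camera("top");im=p["pixels"][150:280,180:440];cv2.imwrite("pics/b2.png",cv2.resize(im[:,:,::-1],(780,390),interpolation=3))
E
```

```text
t 6.95 at [431.  -98.6  53.4] psi 95.38 w 40.2 f 0.0 ft [-1.   1.   0.5] tiltz [-0.0049  0.0018]
[434.0, -99.0, 23.5, 95.3] -> -0.001 0.0041 0.0398 0.0002
```

View pics/b2.png

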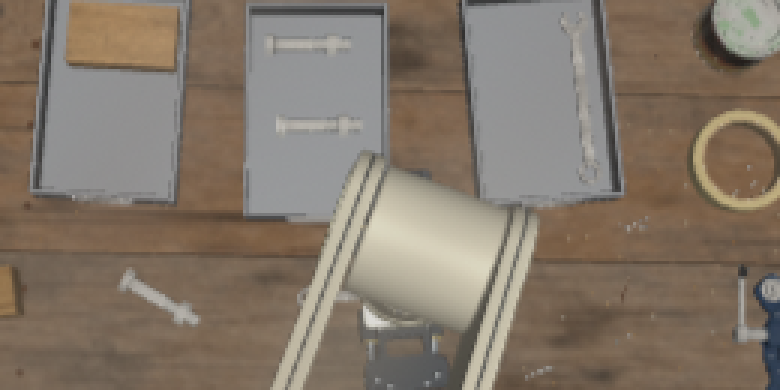

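Bolt B now lies in the middle tray at crop (320,125). The arm is over the spanner.

Call:
arm_command(motion=[0,0.002,0.01,0,40,0,0.002,0.02,0,40,0,0.002,0.03,0,40,0,0.002,0.034,0,40,0,0.002,0.034,0,40,0,0.002,0.034,0,40,0,0.002,0.034,0,40,0,0.002,0.034,0,40,0,0.002,0.034,0,40,0,0.002,0.034,0,40])

```text
t: 7.83
tcp_pos: [435.5, -99.2, 31.7]
tcp_rot: [0.0, 0.673, 0.74, 0.0]
ft_force: [-1.1, -0.2, -1.0]
gripper_width: 40.3
finger_force: 0.0
```

```bash
python3 plan.py 434,-99,23.5,95.3
```

```text
t 7.83 at [435.5 -99.2  31.7] psi 95.43 w 40.3 f 0.0 ft [-1.1 -0.2 -1. ] tiltz [ 0.0005 -0.0002]
[434.0, -99.0, 23.5, 95.3] -> 0.0005 -0.002 0.0109 0.0004
```

Call:
arm_command(motion=[0,-0.002,0.005,0,40,0,-0.002,0.011,0,40,0,-0.002,0.011,0,40,0,-0.002,0.011,0,0,0,-0.002,0.011,0,0,0,-0.002,0.011,0,0,0,-0.002,0.011,0,0,0,-0.002,0.011,0,0,0,-0.002,0.011,0,0,0,-0.002,0.011,0,0], squeeze=40)

```text
t: 8.67
tcp_pos: [433.9, -99.3, 23.2]
tcp_rot: [0.0, 0.673, 0.74, 0.0]
ft_force: [0.4, -0.2, -0.0]
gripper_width: 10.1
finger_force: 40.0
```

```bash
python3 plan.py 434,-99,120,95.3 624,-220,120,5.3
```

```text
t 8.67 at [433.9 -99.3  23.2] psi 95.43 w 10.1 f 40.0 ft [ 0.4 -0.2 -0. ] tiltz [ 0. -0.]
[434.0, -99.0, 120.0, 95.3] -> 0.0004 0.0002 -0.1291 0.0004
[624.0, -220.0, 120.0, 5.3] -> -0.1842 0.2372 -0.1291 0.2504
```

Call:
arm_command(motion=[0,0,-0.05,0,0,0,0,-0.1,0,0,0,0,-0.13,0.02,0,-0.184,0.235,-0.13,0.25,0,-0.184,0.235,-0.13,0.25,0,-0.184,0.235,-0.13,0.25,0,-0.184,0.235,-0.13,0.25,0,-0.184,0.235,-0.13,0.25,0,-0.184,0.235,-0.13,0.25,0,-0.184,0.235,-0.13,0.25,0])

```text
t: 9.5
tcp_pos: [624.5, -222.2, 119.5]
tcp_rot: [0.0, 0.946, 0.323, 0.0]
ft_force: [0.6, -0.0, -1.1]
gripper_width: 10.2
finger_force: 40.0
```

```bash
python3 plan.py 620,-223,120,5.3
```

```text
t 9.5 at [ 624.5 -222.2  119.5] psi 37.7 w 10.2 f 40.0 ft [ 0.6 -0.  -1.1] tiltz [ 0.0002 -0.0003]
[620.0, -223.0, 120.0, 5.3] -> -0.0055 -0.0028 -0.0007 0.09
```

Call:
arm_command(motion=[-0.005,-0.003,0,0.09,0,-0.005,-0.003,0,0.09,0,-0.005,-0.003,0,0.09,0,-0.005,-0.003,0,0.09,0,-0.005,-0.003,0,0.09,0,-0.005,-0.003,0.02,0.09,0,-0.005,-0.003,0.04,0.09,0,-0.005,-0.003,0.04,0.09,0,-0.005,-0.003,0.04,0.09,0,-0.005,-0.003,0.04,0.09,0])

```text
t: 10.33
tcp_pos: [618.1, -220.6, 91.1]
tcp_rot: [0.0, 0.999, 0.05, 0.0]
ft_force: [0.7, -0.0, -0.8]
gripper_width: 10.3
finger_force: 40.0
```

```bash
python3 plan.py 620,-223,28.5,5.3 620,-223,110,5.3
python3 - <<'E'
from h import *
p=bot.read_camera("top");im=p["pixels"][130:260,300:430];cv2.imwrite("pics/b3.png",cv2.resize(im[:,:,::-1],(590,590),interpolation=3))
E
```

```text
t 10.33 at [ 618.1 -220.6   91.1] psi 5.73 w 10.3 f 40.0 ft [ 0.7 -0.  -0.8] tiltz [ 0. -0.]
[620.0, -223.0, 28.5, 5.3] -> 0.0022 0.0034 0.0834 0.0012
[620.0, -223.0, 110.0, 5.3] -> 0.0022 0.0034 -0.0252 0.0012
```

View pics/b3.png

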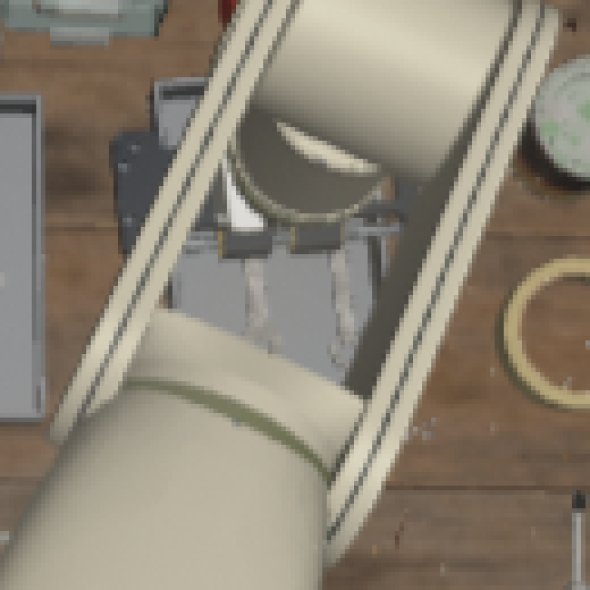

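The spanner (crop 258,300) hangs parallel to the old one (340,300), inside the tray, so I'll lower it.

Call:
arm_command(motion=[0.002,0.003,0.03,0.001,0,0.002,0.003,0.06,0.001,0,0.002,0.003,0.08,0.001,0,0.002,0.003,0.084,0.001,0,0.002,0.003,0.084,0.001,0,0.002,0.003,0.084,0.001,0,0.002,0.003,0.084,0.001,0,0.002,0.003,0.084,0.001,26,0.002,0.003,0.084,0.001,26,0.002,0.003,0.084,0.001,26])

```text
t: 11.22
tcp_pos: [620.3, -222.8, 28.5]
tcp_rot: [0.0, 0.999, 0.047, 0.001]
ft_force: [-0.5, 0.6, -0.8]
gripper_width: 23.9
finger_force: 0.0
```

```bash
python3 plan.py 620,-223,130,5.3 423.5,121,130,60.8
```

```text
t 11.22 at [ 620.3 -222.8   28.5] psi 5.37 w 23.9 f 0.0 ft [-0.5  0.6 -0.8] tiltz [ 0.0012 -0.0005]
[620.0, -223.0, 130.0, 5.3] -> -0.0002 0.0003 -0.1353 0.0002
[423.5, 121.0, 130.0, 60.8] -> -0.2181 -0.4809 -0.1359 -0.154
```

Call:
arm_command(motion=[0,0,-0.05,0,26,0,0,-0.1,0,26,-0.03,-0.06,-0.13,-0.02,45,-0.218,-0.481,-0.13,-0.154,45,-0.218,-0.481,-0.13,-0.154,45,-0.218,-0.481,-0.13,-0.154,45,-0.218,-0.481,-0.13,-0.154,45,-0.218,-0.481,-0.13,-0.154,45,-0.218,-0.481,-0.13,-0.154,45,-0.218,-0.481,-0.13,-0.154,45])

```text
t: 12.05
tcp_pos: [454.9, 64.8, 124.6]
tcp_rot: [0.0, 0.861, 0.509, 0.001]
ft_force: [-0.1, 1.1, 0.0]
gripper_width: 45.2
finger_force: 0.0
```

```bash
python3 plan.py 423.5,121,60,60.8
```

```text
t 12.05 at [454.9  64.8 124.6] psi 61.17 w 45.2 f 0.0 ft [-0.1  1.1  0. ] tiltz [0.0012 0.0002]
[423.5, 121.0, 60.0, 60.8] -> 0.0454 -0.0729 0.0861 0.001
```

Call:
arm_command(motion=[0.042,-0.067,0.02,0,45,0.042,-0.067,0.06,0,45,0.042,-0.067,0.08,0,45,0.042,-0.067,0.086,0,45,0.042,-0.067,0.086,0,45,0.042,-0.067,0.086,0,45,0.042,-0.067,0.086,0,45,0.042,-0.067,0.086,0,45,0.042,-0.067,0.086,0,45,0.042,-0.067,0.086,0,45])

```text
t: 12.88
tcp_pos: [428.2, 115.1, 60.3]
tcp_rot: [0.0, 0.863, 0.506, 0.001]
ft_force: [0.1, -0.1, -0.6]
gripper_width: 44.8
finger_force: 0.0
```

```bash
python3 plan.py 423.5,121,25,60.8
```

```text
t 12.88 at [428.2 115.1  60.3] psi 60.76 w 44.8 f 0.0 ft [ 0.1 -0.1 -0.6] tiltz [0.0013 0.0002]
[423.5, 121.0, 25.0, 60.8] -> 0.0037 -0.0093 0.0471 -0.0001
```

Call:
arm_command(motion=[0.004,-0.009,0.01,0,45,0.004,-0.009,0.03,0,45,0.004,-0.009,0.047,0,45,0.004,-0.009,0.047,0,45,0.004,-0.009,0.047,0,45,0.004,-0.009,0.047,0,0,0.004,-0.009,0.047,0,0,0.004,-0.009,0.047,0,0,0.004,-0.009,0.047,0,0,0.004,-0.009,0.047,0,0], squeeze=25)

```text
t: 13.72
tcp_pos: [423.1, 121.4, 24.5]
tcp_rot: [0.0, 0.862, 0.506, 0.0]
ft_force: [0.3, 0.7, -0.5]
gripper_width: 16.4
finger_force: 0.0
```

```bash
python3 plan.py 545,-28,120,91.4
```

```text
t 13.72 at [423.1 121.4  24.5] psi 60.81 w 16.4 f 0.0 ft [ 0.3  0.7 -0.5] tiltz [0.0003 0.0001]
[545.0, -28.0, 120.0, 91.4] -> -0.0946 0.2391 -0.1273 -0.085
```

Call:
arm_command(motion=[0,0,0,0,0,0,0,0,0,0,0,0,-0.05,0,0,0,0,-0.1,0,0,-0.03,0.07,-0.127,-0.03,0,-0.095,0.239,-0.127,-0.085,0,-0.095,0.239,-0.127,-0.085,0,-0.095,0.239,-0.127,-0.085,0,-0.095,0.239,-0.127,-0.085,0,-0.095,0.239,-0.127,-0.085,0])

```text
t: 14.55
tcp_pos: [548.1, -33.5, 120.0]
tcp_rot: [0.002, 0.698, 0.716, 0.0]
ft_force: [1.5, 1.1, -1.2]
gripper_width: 11.2
finger_force: 25.0
```

```bash
python3 plan.py 545,-28,32,91.4
```

```text
t 14.55 at [548.1 -33.5 120. ] psi 91.45 w 11.2 f 25.0 ft [ 1.5  1.1 -1.2] tiltz [ 0.0025 -0.0023]
[545.0, -28.0, 32.0, 91.4] -> 0.0078 -0.0042 0.1173 0.0001
```

Call:
arm_command(motion=[0.002,-0.001,0.01,0,0,0.002,-0.001,0.05,0,0,0.002,-0.001,0.09,0,0,0.002,-0.001,0.118,0,0,0.002,-0.001,0.118,0,0,0.002,-0.001,0.118,0,0,0.002,-0.001,0.118,0,0,0.002,-0.001,0.118,0,24,0.002,-0.001,0.118,0,24,0.002,-0.001,0.118,0,24])

```text
t: 15.38
tcp_pos: [544.6, -26.7, 32.1]
tcp_rot: [0.001, 0.698, 0.716, 0.0]
ft_force: [0.7, -0.3, -0.2]
gripper_width: 23.1
finger_force: 0.0
```

```bash
python3 plan.py 545,-28,120,91.4 420,293,120,99.2
```

```text
t 15.38 at [544.6 -26.7  32.1] psi 91.41 w 23.1 f 0.0 ft [ 0.7 -0.3 -0.2] tiltz [ 0.0016 -0.0002]
[545.0, -28.0, 120.0, 91.4] -> -0.0017 0.0007 -0.1172 0.0
[420.0, 293.0, 120.0, 99.2] -> 0.4302 -0.1553 -0.1175 -0.0216
```

Call:
arm_command(motion=[0,0,-0.05,0,24,0,0,-0.1,0,24,0.05,-0.02,-0.12,0,75,0.43,-0.156,-0.12,-0.022,75,0.43,-0.156,-0.12,-0.022,75,0.43,-0.156,-0.12,-0.022,75,0.43,-0.156,-0.12,-0.022,75,0.43,-0.156,-0.12,-0.022,75,0.43,-0.156,-0.12,-0.022,75,0.43,-0.156,-0.12,-0.022,75])

```text
t: 16.22
tcp_pos: [422.7, 283.0, 122.0]
tcp_rot: [0.0, 0.647, 0.762, 0.001]
ft_force: [1.1, -0.4, -0.1]
gripper_width: 72.2
finger_force: 0.0
```

```bash
python3 plan.py 420,293,110,99.2
python3 - <<'E'
from h import *
p=bot.read_camera("top");im=p["pixels"][130:290,130:430];cv2.imwrite("pics/b4.png",cv2.resize(im[:,:,::-1],(800,427),interpolation=3))
E
```

```text
t 16.22 at [422.7 283.  122. ] psi 99.31 w 72.2 f 0.0 ft [ 1.1 -0.4 -0.1] tiltz [0.0015 0.0008]
[420.0, 293.0, 110.0, 99.2] -> 0.0137 -0.0015 0.016 0.0003
```

View pics/b4.png

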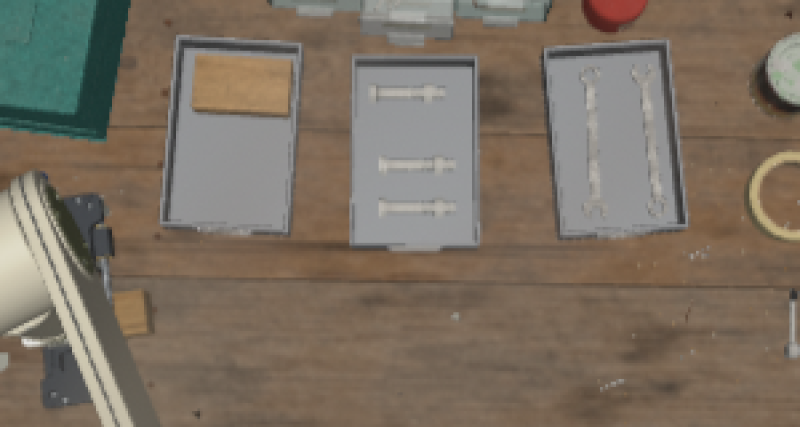

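Both bolts are in the middle tray and both spanners are in the right tray. The gripper is over the offcut, which is partly visible at (130,312). The wood tray corners are at (178,37), (302,42), (290,234) and (161,228).

Call:
arm_command(motion=[0.006,-0.001,0.01,0,75,0.006,-0.001,0.01,0,75,0.006,-0.001,0.04,0,75,0.006,-0.001,0.06,0,75,0.006,-0.001,0.06,0,75,0.006,-0.001,0.06,0,75,0.006,-0.001,0.06,0,75,0.006,-0.001,0.06,0,75,0.006,-0.001,0.06,0,75,0.006,-0.001,0.06,0,75])

```text
t: 17.1
tcp_pos: [422.7, 285.7, 77.1]
tcp_rot: [0.0, 0.647, 0.762, 0.001]
ft_force: [0.9, -0.6, -0.5]
gripper_width: 74.9
finger_force: 0.0
```

```bash
python3 plan.py 420,293,27,99.2
python3 - <<'E'
from h import *
p=bot.read_camera("top")
C=np.array([world(p,130+a/2.667,130+b/2.667,40)[:2] for a,b in((178,37),(302,42),(290,234),(161,228))]);print(C.round(),C.mean(0).round(),np.degrees(np.arctan2(*((C[0]+C[1]-C[2]-C[3])[::-1]))))
E
```

```text
t 17.1 at [422.7 285.7  77.1] psi 99.31 w 74.9 f 0.0 ft [ 0.9 -0.6 -0.5] tiltz [0.0014 0.0008]
[420.0, 293.0, 27.0, 99.2] -> 0.0102 -0.0021 0.0668 0.0003
[[722. 229.]
 [719.  95.]
 [509. 101.]
 [513. 237.]] [616. 165.] -2.0754461397647317
```

Call:
arm_command(motion=[0.01,-0.002,0.01,0,75,0.01,-0.002,0.04,0,75,0.01,-0.002,0.067,0,75,0.01,-0.002,0.067,0,75,0.01,-0.002,0.067,0,75,0.01,-0.002,0.067,0,30,0.01,-0.002,0.067,0,30,0.01,-0.002,0.067,0,30,0.01,-0.002,0.067,0,30,0.01,-0.002,0.067,0,30])

```text
t: 17.98
tcp_pos: [419.5, 292.8, 26.2]
tcp_rot: [0.0, 0.647, 0.762, 0.0]
ft_force: [-0.2, 0.5, 0.2]
gripper_width: 46.6
finger_force: 0.0
```

```bash
python3 plan.py 574,169,130,87.5
```

```text
t 17.98 at [419.5 292.8  26.2] psi 99.33 w 46.6 f 0.0 ft [-0.2  0.5  0.2] tiltz [0.0005 0.0003]
[574.0, 169.0, 130.0, 87.5] -> -0.1962 0.1766 -0.1383 0.0329
```

Call:
arm_command(motion=[0,0,0,0,30,0,0,0,0,30,0,0,-0.05,0,30,0,0,-0.1,0,30,-0.04,0.03,-0.138,0.03,30,-0.196,0.177,-0.138,0.033,30,-0.196,0.177,-0.138,0.033,30,-0.196,0.177,-0.138,0.033,30,-0.196,0.177,-0.138,0.033,30,-0.196,0.177,-0.138,0.033,30])

```text
t: 18.82
tcp_pos: [578.8, 164.1, 129.4]
tcp_rot: [0.002, 0.724, 0.69, 0.0]
ft_force: [0.6, 1.5, -0.7]
gripper_width: 45.4
finger_force: 25.0
```

```bash
python3 plan.py 574,169,32,87.5
```

```text
t 18.82 at [578.8 164.1 129.4] psi 87.19 w 45.4 f 25.0 ft [ 0.6  1.5 -0.7] tiltz [ 0.0027 -0.0018]
[574.0, 169.0, 32.0, 87.5] -> 0.0064 -0.0071 0.1298 -0.0009
```

Call:
arm_command(motion=[0.001,-0.001,0.01,0,30,0.001,-0.001,0.05,0,30,0.001,-0.001,0.09,0,30,0.001,-0.001,0.11,0,30,0.001,-0.001,0.129,0,30,0.001,-0.001,0.132,0,30,0.001,-0.001,0.132,0,30,0.001,-0.001,0.132,0,30,0.001,-0.001,0.132,0,55,0.001,-0.001,0.132,0,55])

```text
t: 19.65
tcp_pos: [574.1, 170.3, 31.3]
tcp_rot: [0.0, 0.723, 0.691, 0.001]
ft_force: [0.2, -0.2, 0.9]
gripper_width: 53.1
finger_force: 0.0
```

```bash
python3 plan.py 574,169,130,87.5 400,150,200,87.5
```

```text
t 19.65 at [574.1 170.3  31.3] psi 87.46 w 53.1 f 0.0 ft [ 0.2 -0.2  0.9] tiltz [0.0017 0.0004]
[574.0, 169.0, 130.0, 87.5] -> -0.0017 0.0002 -0.1316 -0.0001
[400.0, 150.0, 200.0, 87.5] -> -0.0372 -0.2303 -0.2253 -0.0001
```

Call:
arm_command(motion=[0,0,0,0,56,0,0,-0.05,0,56,0,0,-0.1,0,56,0,0,-0.15,0,56,-0.037,-0.23,-0.22,0,56,-0.037,-0.23,-0.22,0,56,-0.037,-0.23,-0.22,0,56,-0.037,-0.23,-0.22,0,56,-0.037,-0.23,-0.22,0,56,-0.037,-0.23,-0.22,0,56])

```text
t: 20.48
tcp_pos: [398.4, 150.0, 197.3]
tcp_rot: [0.001, 0.722, 0.691, 0.002]
ft_force: [0.3, -1.1, -0.3]
gripper_width: 56.1
finger_force: 0.0
```

Run:
```python
from h import *
p=bot.read_camera("top");im=p["pixels"][130:290,130:430];cv2.imwrite("pics/b5.png",cv2.resize(im[:,:,::-1],(800,427),interpolation=3))
```

```text
(no output)
```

View pics/b5.png

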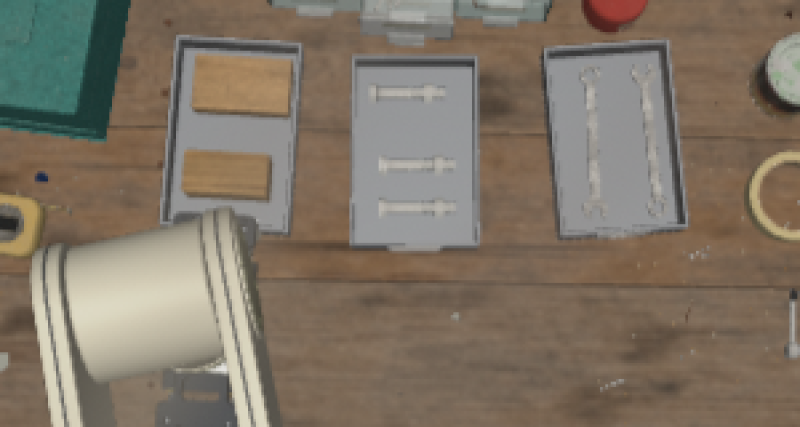

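The offcut (226,174), both bolts (417,164 and 417,208) and the spanner (592,142) all lie inside the right trays. The arm is clear of everything, and the bystanders in view are where they were.

```bash
python3 -c "
from rig import bot
print(bot.sign_off())"
```

```text
the job is handed in; nothing more can be done
None
```

I put both bolts, the spanner and the offcut in their matching trays and handed the job in at about 20.5 s; the last picture showed them all lying inside, but the hand-in returned no verdict.

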